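Click the carton counter home

TASK

A new carton is about to be packed, so bring the larger tally counter (six teeth, one of them wide) to its home position: with a fingertip, gently flick the top of its toothed wheel in the counting direction, which is away from the robot, one click at a time, until the wide tooth stands straight up. Do not run past home, do not turn it backwards to get there, and leave the small counter, the cups and the lids where they are; nothing is to be gripped or lifted.

Things in the scene. Friction and masses are not known exactly. Their poses are not given: they have to be found in the camera images.
- counter: the carton counter, fixed to the table: a toothed wheel on a level axle over a steel base plate 130 (along x) x 96 x 8 mm. Origin under the plate's centre, on the table; z up; +x is the counting direction, away from the robot within 0.5 rad. At y = 23 to 45 mm stands a grey gear case, 64 mm long, 74 mm tall; at y = -22 to -28 mm a steel cheek 60 mm long, 68 mm tall; nothing is over the wheel
- wheel (a joint): angle of the carton counter's wheel (rad), growing as it advances (its top moves to the counter's +x): 0 = home, wide tooth straight up. A sprung detent clicks every 1.047 rad (60 degrees), taking 2 to 5 N at a tooth's tip; pushed more than half way, the wheel snaps on to the next click and stops there. Starts two, three or four clicks short of home, settling into a click within 0.5 s
- axle (a point): wheel's centre, on the axle, 58 mm above the table, axes as counter. White wheel: six radial teeth, tips 42 mm from the axle, 8 mm thick, hub radius 22 mm; five are 14 mm wide, one is 34 mm. At rest one tooth points straight up. A fingertip sweeping level to +x over it, lower end 28 to 35 mm above the axle, meets only the upright tooth, slips off it past half way and so advances one click
- wide_tooth (a point): middle of the outer end of the wide home tooth, 42 mm from the axle; turns with the wheel
- small_counter: another, smaller counter, fixed to the table, not to be used: base plate 96 x 70 x 8 mm, axle 44 mm above the table, eight equal teeth reaching 28 mm from the axle (72 mm above the table); origin under the centre of the base, axes like the other's
- small_wheel (a joint): angle of the small counter's wheel (rad), 0 at the start; held by friction only
- cup_near: loose open foil cup full of dark set pudding, 86 mm across the rim, 50 mm tall; origin under its centre; a bystander
- cup_mid: loose open foil cup full of dark set pudding, 86 mm across the rim, 50 mm tall; origin under its centre; a bystander
- cup_far: loose open foil cup full of dark set pudding, 86 mm across the rim, 50 mm tall; origin under its centre; a bystander
- cup_left: loose open foil cup full of dark set pudding, 86 mm across the rim, 50 mm tall; origin under its centre; a bystander
- cup_right: loose open foil cup full of dark set pudding, 86 mm across the rim, 50 mm tall; origin under its centre; a bystander
- lidded_cup: loose foil cup with a foil lid, 89 mm across, 54 mm tall; origin under its centre; a bystander
- lid_pile: loose pile of five foil lids, 89 mm across, 22 mm tall; origin under its centre; a bystander
There are look-alikes about, which are no part of the job. Leave any black or yellow look-alike of the counter alone.

How it is judged (in metres and radians):
On the way:
1. the wheel stops one click short of home (value of joint wheel between -1.25664 and -0.83776 rad), for 0.1 s.
At the end, for the whole second after the job is handed in: The carton counter's wheel rests at home, its wide tooth straight up within 0.15 rad (about 9 degrees), reached by counting forward; cups and lids are within 30 mm of where they stood (value of joint wheel between -0.15 and 0.15 rad and velocity of joint wheel between -0.05 and 0.05 rad/s and distance of each of cup_near, cup_mid, cup_far, cup_left, cup_right, lidded_cup, lid_pile from where it was at the start of the episode below 0.03 m); the robot touches nothing.
It fails at once if the carton counter is run past home (value of joint wheel above 0.62832 rad).
It fails at once if the carton counter is turned backwards the long way round to home (value of joint wheel below -4.92184 rad).
It fails at once if the wheel of the small counter is turned (value of joint small_wheel above 0.2 rad or value of joint small_wheel below -0.2 rad).
It fails at once if the carton counter is struck or forced (more than 40 N) (contact force between counter and anything else above 40 N).
It fails at once if a cup or the lids are lifted (15 mm) or pushed away (30 mm) (height (world z) of any of cup_near, cup_mid, cup_far, cup_left, cup_right, lidded_cup, lid_pile above 0.015 m or distance of any of cup_near, cup_mid, cup_far, cup_left, cup_right, lidded_cup, lid_pile from where it was at the start of the episode above 0.03 m).
It also fails if it takes over 48 s, if anything falls off the work surface, if the arm or the gripper's body presses on something with over 40 N, if the wrist force passes 120 N, or if a joint passes its speed limit or range.

ROBOT

A 7-joint arm with a two-finger parallel gripper is mounted at the origin on the work surface. World frame = base frame: x ahead of the robot, y to its left, z up, the work surface at z = 0. Lengths are in m, angles in degrees, forces in N, time in s.
With the tool pointing down it reaches from about 0.4 to 0.875 m from the base axis. Payload 6.5 kg.
Tool frame: the origin (TCP) lies midway between the tips of the shut fingers; the grasp point (between the pads) lies behind it (ctrl.hold_point_z is the z of the grasp point in the tool frame, in m); z points along the fingers, y is the direction in which the jaws open and shut (so a half turn about z gives the same grasp; the last joint's range is limited). The gripper opens to 85 mm and grips with 20 to 120 N. Pads are 22 mm wide; open, the fingers measure 114 mm over their backs; the gripper's body (76 mm by 85 mm) begins 54 mm behind the grasp point. The pads swing forward as they close: fully open they stand 13 mm farther back than shut.
Start: joints at [-74.668, 30.733, -0.252, 88.115, 0.149, 61.152, -4.079], TCP at [0.213, 0.614, 0.231] pointing down, gripper open.
Joint ranges: [-154.64, 154.64], [-21.42, 123.67], [-72.66, 72.17], [13.99, 137.28], [-74.86, 254.86], [10.95, 109.41], [-158.01, 158.01]. Speed limits (degrees/s): [136.94, 136.94, 180, 180, 180, 180, 180].

INTERFACE

Orientations are given as a 3x3 rotation matrix whose columns are the frame's x, y, z axes.
In Python, from plant import ctrl gives the robot as it stands.
- The arm moves only by the tool move_arm, never from a script. Its argument "series" is a list of rows, each a list of 4 numbers: the shift along the tool's x, y, z in cm, then the turn about the tool's z in rad. A call has 1 to 8 rows; each row is the pose to reach, as a shift and turn from the pose commanded when the call began, along the tool's axes at that moment; what a row does not reach only later rows make up. A row lasts 1/12 s, in which the tool goes at most 41.7 mm and 7.16 degrees, less where a joint would pass 70% of its speed; a pose out of reach is approached as far as the arm can. A call with a gripper value outside its range is refused whole. "jaw" is the closure, from 0 (fully open) to 1 (shut), set as the call begins (left out, the last holds). The fingers move at their own pace and stop on an object; "force" is the grip in N (left out, the last holds). Time passes only in rows, so rows that repeat a pose let the fingers close. It gives the time, the measured TCP pose, the force and the opening at its end, in the units of the state.
- ctrl.observe(): the state, without advancing time (a new reading comes with each control period).
- ctrl.snapshot(name): name is "scene" or "top"; returns a dict with "color" (384x512x3 uint8, blue, green, red), "fx", "fy", "cx", "cy" (pixels), "R" (3x3) and "t" (3): a world point X has camera coordinates R X + t. Camera axes: x right, y down, z forward; pixel columns grow to the right and rows downward; lengths in m; the calibration is good to about 2 mm. A picture is of the moment at which its call begins. There is no depth.
- ctrl.hand_in(): hands the job in, once; it reports no verdict.
The state is a dict: "clock": time; "joint_positions": joint angles; "qd": joint speeds; "joint_torque": joint torques, N m; "ee_pos": TCP position; "tcp_rot": TCP orientation; "force": force on the tool from outside, world axes, zero at the start; "torque": the same for the moment, N m; "grip_width": opening from 0.0 (shut) to 1.0 (fully open).
Only numpy, scipy, OpenCV 4.12 (cv2) and the standard library are available. Lean on these libraries where they do the work, as an engineer would, in place of code of your own. Each camera call takes 0.05 s, during which the arm holds its last target. There are 200 camera calls.

## Working session

There is one attempt and no reset: what is moved stays moved. The work goes in short steps, Python scripts to look and compute and a tool call to move; the robot and the scene stay as the last step left them, time stands still between calls to the robot, and variables do not carry over. Pictures are saved under pics/ and viewed, about 8 in all and at most 12, crops included, and the job is handed in when it is done.

Besides the shell and the picture viewer there is one more tool, called after "Request:" in YAML: its name, and indented under it one key for each argument. move_arm: Moves the arm, as the interface text tells. Its arguments: {"type":"object","properties":{"series":{"type":"array","items":{"type":"array","items":{"type":"number"}}},"jaw":{"type":"number"},"force":{"type":"number"}},"required":["series"]}

```bash
mkdir -p pics; cat > h.py <<'E'
import numpy as np, cv2, pickle
from plant import ctrl
def snap(n,tag):
    s=ctrl.snapshot(n); pickle.dump(s,open(f'pics/{tag}.pkl','wb')); return s
def load(tag): return pickle.load(open(f'pics/{tag}.pkl','rb'))
def crop(s,u0,v0,w,h,k,f):
    c=s['color'][v0:v0+h,u0:u0+w]; cv2.imwrite(f'pics/{f}.png',cv2.resize(c,None,fx=k,fy=k,interpolation=cv2.INTER_CUBIC))
def P(s):
    K=np.array([[s['fx'],0,s['cx']],[0,s['fy'],s['cy']],[0,0,1]]); return K@np.c_[np.array(s['R']),np.array(s['t'])]
def proj(s,X):
    q=P(s)@np.append(X,1); return q[:2]/q[2]
def tri(sa,a,sb,b):
    X=cv2.triangulatePoints(P(sa),P(sb),np.array(a,float).reshape(2,1),np.array(b,float).reshape(2,1)); return (X[:3]/X[3]).ravel()
def onz(s,u,z):
    M=P(s); H=np.c_[M[:,0],M[:,1],M[:,2]*z+M[:,3]]; q=np.linalg.solve(H,[u[0],u[1],1]); return q[:2]/q[2]
E
python3 - <<'E'
from h import *
a=snap('scene','s0');b=snap('top','t0')
crop(a,0,0,512,384,1.5,'s0');crop(b,0,0,512,384,1.5,'t0')
o=ctrl.observe();print(o['clock'],o['ee_pos'],o['tcp_rot'],o['grip_width'],o['force'])
E
```

```text
0.1 [0.21276994 0.61356648 0.23048057] [[-9.44827023e-01  3.27569412e-01 -4.21268382e-04]
 [ 3.27569663e-01  9.44825725e-01 -1.57036265e-03]
 [-1.16377566e-04 -1.62171581e-03 -9.99998678e-01]] 1.0019490819090497 [ 0.1145641   0.74676484 -0.68262889]
```

View pics/s0.png

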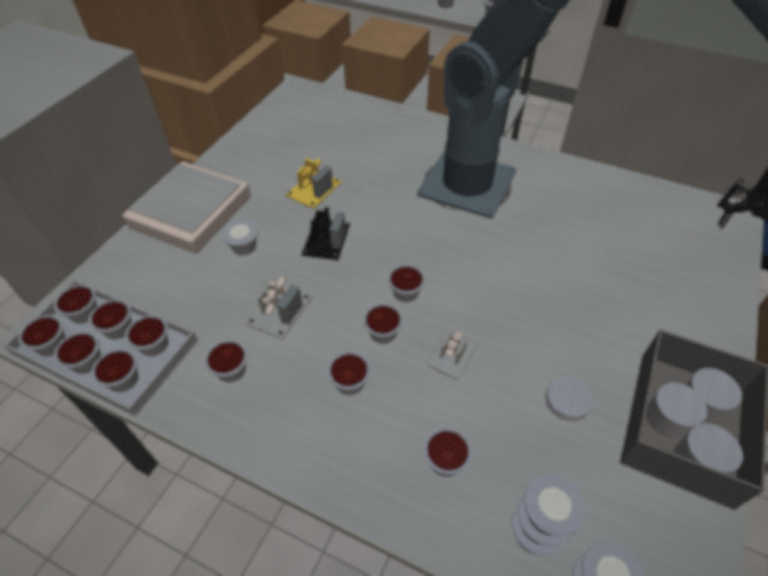

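View pics/t0.png

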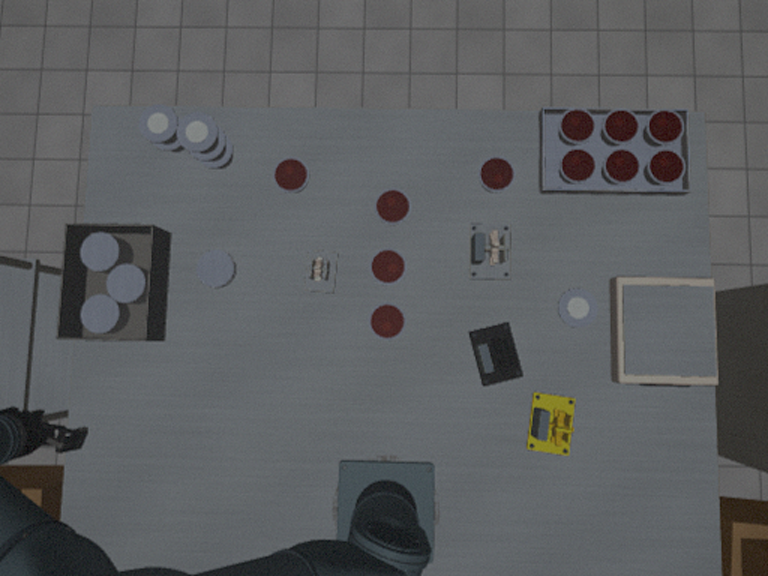

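The larger white counter is at about (490,250) in the enlarged top view and (280,303) in the scene view. The black and yellow look-alikes are nearer the robot, and the small counter is at (322,271) in the top view. Next I'll crop in closer.

```bash
python3 - <<'E'
from h import *
a=load('s0');b=load('t0')
A=cv2.resize(a['color'][175:230,155:220],None,fx=6,fy=6,interpolation=cv2.INTER_CUBIC)
B=cv2.resize(b['color'][140:195,300:365],None,fx=6,fy=6,interpolation=cv2.INTER_CUBIC)
cv2.imwrite('pics/c0.png',cv2.convertScaleAbs(np.hstack([A,B]),alpha=1.4))
for n,u in dict(counter=(490,250),black=(496,353),cupR=(496,174),lid=(576,307)).items(): print(n,onz(b,np.array(u)/1.5,.03))
E
```

```text
counter [ 0.59555279 -0.2305648 ]
black [ 0.3592979  -0.24483358]
cupR [ 0.77598012 -0.24402196]
lid [ 0.46757733 -0.42618157]
```

View pics/c0.png

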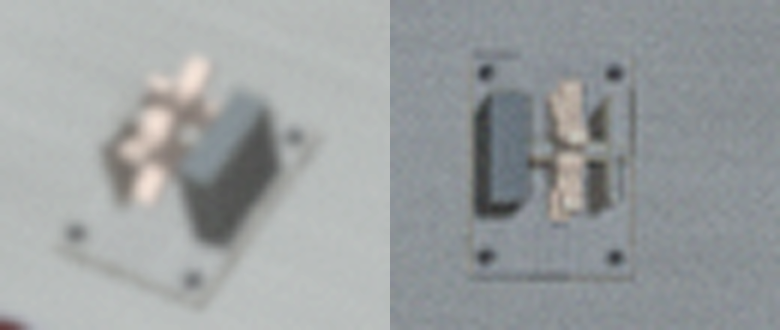

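The wheel's wide tooth isn't visible on top, so it must be pointing down. I'll locate the plate from its bolt holes in both views.

```bash
python3 - <<'E'
from h import *
a=load('s0');b=load('t0')
f=lambda c,o:((np.array(c,float)+.5)/6-.5)+o
T={k:f((x-390,y),(300,140)) for k,(x,y) in dict(fl=(485,72),fr=(615,73),nl=(485,257),nr=(615,257)).items()}
S={k:f(c,(155,175)) for k,c in dict(fl=(193,280),fr=(75,233),nl=(294,136)).items()}
for k in T: print(k,onz(b,T[k],.008), onz(a,S[k],.008) if k in S else '', tri(b,T[k],a,S[k]) if k in S else '')
o=np.mean([onz(b,T[k],.008) for k in T],0); d=onz(b,T['fl'],.008)+onz(b,T['fr'],.008)-onz(b,T['nl'],.008)-onz(b,T['nr'],.008)
print(o,np.arctan2(d[1],d[0]))
for h,r in ((.058,0),(.1,0)): 
  X=np.array([*o,h]); print(h,(proj(b,X)-(300,140)+.5)*6+(390,0),(proj(a,X)-(155,175)+.5)*6)
E
```

```text
fl [ 0.6526013  -0.19434252] [ 0.64998521 -0.19611067] [ 0.65189729 -0.19398305  0.01179465]
fr [ 0.65329361 -0.27076051] [ 0.65093288 -0.27276832] [ 0.65270055 -0.27033005  0.01159352]
nl [ 0.54249407 -0.1950014 ] [ 0.53990761 -0.19762926] [ 0.54226654 -0.19496545  0.01205296]
nr [ 0.543935   -0.27078809]  
[ 0.598081   -0.23272313] 0.0031278483008923353
0.058 [565.11276704 150.63997456] [173.505416  134.1693392]
0.1 [578.35505867 137.78815924] [160.53531894  85.27250047]
```

Request:
move_arm:
  series:
    - [0, 0, 0, -0.12]
    - [0, 0, 0, -0.24]
    - [0, 0, 0, -0.334]
    - [0, 0, 0, -0.334]
  jaw: 1

```text
clock: 0.43
ee_pos: [0.213, 0.6137, 0.2308]
tcp_rot: [[-1.0, -0.003, -0.0], [-0.003, 1.0, -0.001], [0.0, -0.001, -1.0]]
force: [-1.1, -0.4, -0.1]
grip_width: 0.459
```

Request:
move_arm:
  series:
    - [-1.75, -3.7, 0, 0]
    - [-3.5, -7.4, 0, 0]
    - [-5.25, -11.1, 0, 0]
    - [-7, -14.8, 0, 0]
    - [-8.75, -18.5, 0, 0]
    - [-10.5, -22.2, 0, 0]
    - [-12.25, -25.9, 0, 0]
    - [-14, -29.6, 0, 0]

```text
clock: 1.1
ee_pos: [0.3534, 0.3161, 0.2313]
tcp_rot: [[-1.0, 0.003, -0.0], [0.003, 1.0, 0.0], [0.0, 0.0, -1.0]]
force: [1.3, 0.1, 0.2]
grip_width: 0.003
```

Request:
move_arm:
  series:
    - [-1.2, -3.9, 0, 0]
    - [-2.4, -7.8, 0, 0]
    - [-3.6, -11.7, 0, 0]
    - [-4.8, -15.6, 0, 0]
    - [-6, -19.5, 0, 0]
    - [-7.2, -23.4, 0, 0]
    - [-8.4, -27.3, 0, 0]
    - [-9.6, -31.2, 0, 0]

```text
clock: 1.77
ee_pos: [0.4492, 0.0042, 0.2315]
tcp_rot: [[-1.0, 0.003, 0.001], [0.003, 1.0, 0.0], [-0.001, 0.0, -1.0]]
force: [0.8, 0.2, 0.1]
grip_width: -0.001
```

Request:
move_arm:
  series:
    - [-1.4, -3.4, 1, 0]
    - [-2.8, -6.8, 2.2, 0]
    - [-4.2, -10.2, 3.5, 0]
    - [-5.6, -13.6, 4.8, 0]
    - [-7, -17, 6.1, 0]
    - [-8.4, -20.4, 7.4, 0]
    - [-9.8, -23.7, 8.6, 0]
    - [-9.8, -23.7, 8.6, 0]

```text
clock: 2.43
ee_pos: [0.5466, -0.2386, 0.1431]
tcp_rot: [[-1.0, 0.01, -0.002], [0.01, 1.0, -0.005], [0.002, -0.005, -1.0]]
force: [-0.5, -0.8, 0.4]
grip_width: -0.001
```

```bash
python3 - <<'E'
from h import *
a=snap('scene','s1');b=snap('top','t1')
A=cv2.resize(a['color'][165:230,155:220],None,fx=6,fy=6,interpolation=cv2.INTER_CUBIC)
B=cv2.resize(b['color'][135:200,300:365],None,fx=6,fy=6,interpolation=cv2.INTER_CUBIC)
cv2.imwrite('pics/c1.png',cv2.convertScaleAbs(np.hstack([A,B]),alpha=1.4))
o=ctrl.observe();print(o['clock'],o['ee_pos'],o['force'])
E
```

```text
2.5333 [ 0.54645324 -0.23228832  0.14426709] [-1.28065669  0.37071569  0.27233809]
```

View pics/c1.png

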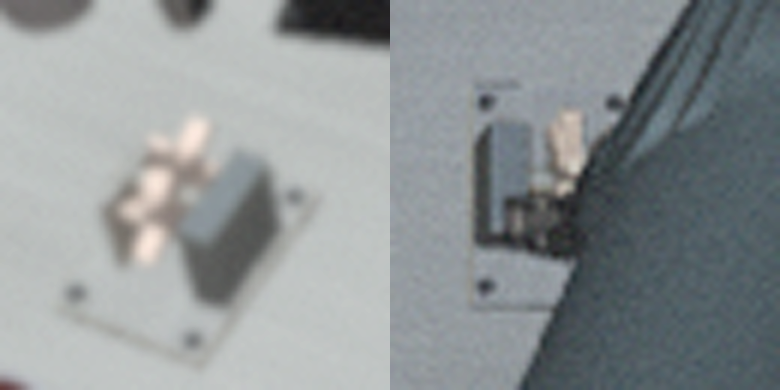

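Request:
move_arm:
  series:
    - [0, 0, 1.5, 0]
    - [0, 0, 3, 0]
    - [0, 0, 4.2, 0]
    - [0, 0, 5, 0]
    - [0, 0, 5.4, 0]
    - [0, 0, 5.4, 0]
    - [0, 0, 5.4, 0]

```text
clock: 3.12
ee_pos: [0.5474, -0.2307, 0.0917]
tcp_rot: [[-1.0, -0.0, 0.0], [-0.0, 1.0, -0.0], [-0.0, -0.0, -1.0]]
force: [0.6, -0.4, -0.5]
grip_width: 0.001
```

```bash
python3 - <<'E'
from h import *
a=snap('scene','s2')
o=ctrl.observe();e=np.array(o['ee_pos']);print(o['clock'],e,o['force'])
im=cv2.resize(a['color'][150:230,150:250],None,fx=7,fy=7,interpolation=cv2.INTER_CUBIC)
im=cv2.convertScaleAbs(im,alpha=1.4)
for X in (e,[.597,-.2335,.1]):
    p=((proj(a,np.array(X))-(150,150)+.5)*7).astype(int);print(p);cv2.drawMarker(im,tuple(map(int,p)),(0,255,0),0,14,1)
cv2.imwrite('pics/c2.png',im)
E
```

```text
3.1667 [ 0.54766172 -0.23084133  0.09196412] [-0.38130554  0.9754643   0.19664051]
[287 211]
[222 272]
```

View pics/c2.png

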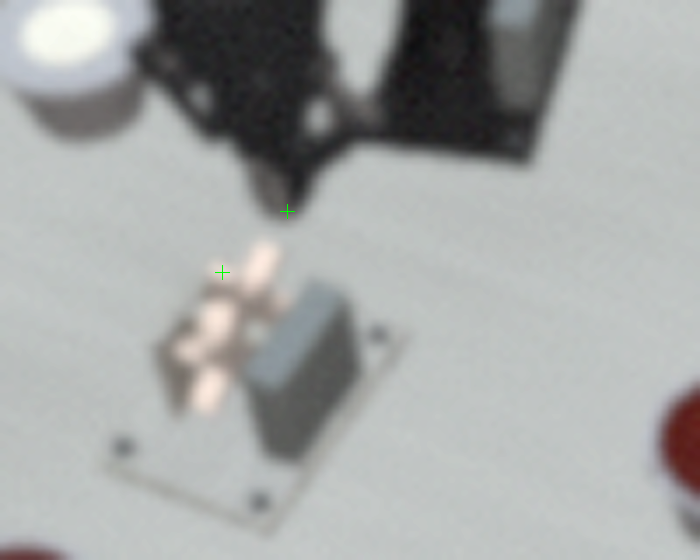

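The fingertip stands behind the upright tooth, as planned. I'll make the first flick.

Request:
move_arm:
  series:
    - [-1.2, 0, 0.15, 0]
    - [-2.2, -0.15, 0.15, 0]
    - [-2.9, -0.2, 0.15, 0]
    - [-3.5, -0.2, 0.15, 0]
    - [-4.1, -0.2, 0.15, 0]
    - [-4.7, -0.2, 0.15, 0]
    - [-5.3, -0.2, 0.15, 0]
    - [-5.9, -0.2, 0.15, 0]

```text
clock: 3.83
ee_pos: [0.6066, -0.2328, 0.0897]
tcp_rot: [[-1.0, -0.0, 0.0], [-0.0, 1.0, 0.0], [-0.0, 0.0, -1.0]]
force: [-0.3, -0.7, 1.0]
grip_width: -0.004
```

Request:
move_arm:
  series:
    - [-0.6, 0, 0, 0]
    - [-1.2, 0, 0, 0]
    - [-1.8, 0, 0, 0]
    - [-2.4, 0, 0, 0]
    - [-2.9, 0, 0, 0]
    - [-2.9, 0, 0, 0]
    - [-2.9, 0, -1.5, 0]
    - [-2.9, 0, -4, 0]

```text
clock: 4.5
ee_pos: [0.6329, -0.2321, 0.1282]
tcp_rot: [[-1.0, -0.0, -0.006], [-0.0, 1.0, 0.002], [0.006, 0.002, -1.0]]
force: [0.8, 0.1, 0.1]
grip_width: 0.001
```

Request:
move_arm:
  series:
    - [2, 0, -1, 0]
    - [5, 0, -1, 0]
    - [8, 0, -1, 0]
    - [8.8, 0, -1, 0]
    - [8.8, 0, -1, 0]

```text
clock: 4.92
ee_pos: [0.5446, -0.2337, 0.141]
tcp_rot: [[-1.0, 0.002, -0.001], [0.002, 1.0, 0.0], [0.001, 0.0, -1.0]]
force: [-0.2, -0.7, -0.7]
grip_width: -0.0
```

```bash
cat > look.py <<'E'
from h import *
import sys
n=sys.argv[1]; a=snap('scene','s'+n)
o=ctrl.observe();print(o['clock'],o['ee_pos'],o['force'])
f=lambda t:cv2.convertScaleAbs(cv2.resize(load(t)['color'][178:222,168:204],None,fx=10,fy=10,interpolation=cv2.INTER_CUBIC),alpha=1.4)
cv2.imwrite(f'pics/c{n}.png',np.hstack([f('s0'),f('s'+n)]))
E
python3 look.py 3
```

```text
4.9667 [ 0.54700888 -0.2332075   0.1409997 ] [0.58249125 0.31711968 0.26968239]
```

View pics/c3.png

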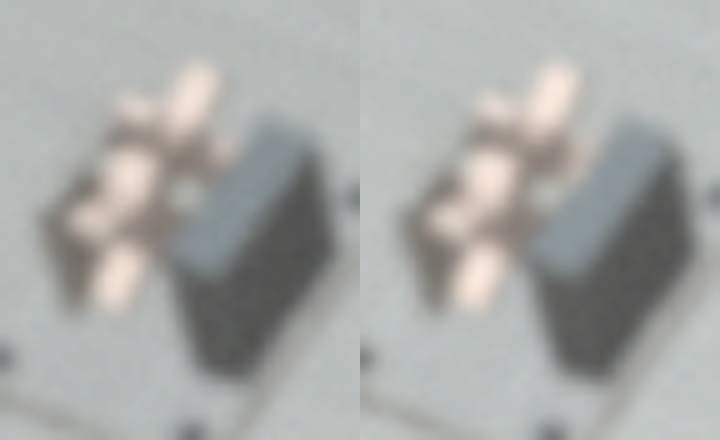

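The upright tooth looks the same. A bit more white shows behind and below, near (578,160), so the wide tooth seems to have moved to the rear underside. I'll flick a second time and look again.

Request:
move_arm:
  series:
    - [0, 0, 2, 0]
    - [0, 0, 4, 0]
    - [0, 0, 5, 0]
    - [0, 0, 5.1, 0]
    - [-1.2, 0, 5.1, 0]
    - [-2.2, 0, 5.1, 0]
    - [-2.9, 0, 5.1, 0]

```text
clock: 5.55
ee_pos: [0.5784, -0.2328, 0.0898]
tcp_rot: [[-1.0, -0.001, 0.002], [-0.001, 1.0, -0.0], [-0.002, -0.0, -1.0]]
force: [-0.9, 0.6, -0.2]
grip_width: 0.002
```

Request:
move_arm:
  series:
    - [-0.6, 0, 0, 0]
    - [-1.2, 0, 0, 0]
    - [-1.8, 0, 0, 0]
    - [-2.4, 0, 0, 0]
    - [-3, 0, 0, 0]
    - [-3.6, 0, 0, 0]
    - [-4.2, 0, 0, 0]
    - [-4.8, 0, 0, 0]

```text
clock: 6.22
ee_pos: [0.6254, -0.2327, 0.089]
tcp_rot: [[-1.0, -0.001, 0.001], [-0.001, 1.0, -0.0], [-0.001, -0.0, -1.0]]
force: [-0.5, 0.4, -0.8]
grip_width: -0.004
```

Request:
move_arm:
  series:
    - [-0.6, 0, 0, 0]
    - [-1, 0, 0, 0]
    - [-1, 0, 0, 0]
    - [-1, 0, -1.5, 0]
    - [-1, 0, -4, 0]
    - [1, 0, -5, 0]
    - [5, 0, -5, 0]

```text
clock: 6.8
ee_pos: [0.5795, -0.2329, 0.143]
tcp_rot: [[-1.0, -0.003, 0.01], [-0.003, 1.0, -0.003], [-0.01, -0.003, -1.0]]
force: [-0.3, 0.5, -0.5]
grip_width: -0.001
```

Request:
move_arm:
  series:
    - [2, 0, 0, 0]
    - [3.7, 0, 0, 0]
    - [3.7, 0, 0, 0]
    - [3.7, 0, 0, 0]

```text
clock: 7.13
ee_pos: [0.5368, -0.2332, 0.1401]
tcp_rot: [[-1.0, 0.001, 0.001], [0.001, 1.0, -0.0], [-0.001, -0.0, -1.0]]
force: [0.5, 0.5, 0.5]
grip_width: 0.003
```

```bash
python3 look.py 4
```

```text
7.1833 [ 0.53798281 -0.23293543  0.13994761] [0.73706156 0.58875834 0.81490079]
```

View pics/c4.png

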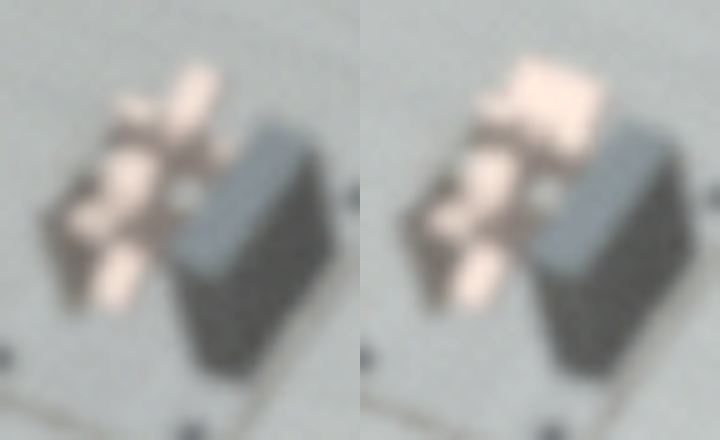

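The wide tooth now sits at the rear-upper position, around (560,95) in the right half, so the wheel is one click short of home. One last flick of the same kind should finish it.

Request:
move_arm:
  series:
    - [0, 0, 2, 0]
    - [0, 0, 4, 0]
    - [0, 0, 4.9, 0]
    - [0, 0, 5, 0]
    - [-1.4, 0, 5, 0]
    - [-2.6, 0, 5, 0]
    - [-3.4, 0, 5, 0]
    - [-4, 0, 5, 0]

```text
clock: 7.85
ee_pos: [0.5789, -0.2328, 0.0896]
tcp_rot: [[-1.0, -0.001, 0.002], [-0.001, 1.0, -0.0], [-0.002, -0.0, -1.0]]
force: [0.3, 0.4, 0.4]
grip_width: 0.004
```

Request:
move_arm:
  series:
    - [-0.6, 0, 0, 0]
    - [-1.2, 0, 0, 0]
    - [-1.8, 0, 0, 0]
    - [-2.4, 0, 0, 0]
    - [-3, 0, 0, 0]
    - [-3.6, 0, 0, 0]
    - [-4.2, 0, 0, 0]
    - [-4.8, 0, 0, 0]

```text
clock: 8.52
ee_pos: [0.6264, -0.2327, 0.089]
tcp_rot: [[-1.0, -0.0, 0.001], [-0.0, 1.0, -0.0], [-0.001, -0.0, -1.0]]
force: [0.1, -0.6, 0.8]
grip_width: -0.0
```

Request:
move_arm:
  series:
    - [-0.6, 0, 0, 0]
    - [-0.7, 0, 0, 0]
    - [-0.7, 0, 0, 0]
    - [-0.7, 0, -1.5, 0]
    - [-0.7, 0, -4, 0]
    - [-0.7, 0, -7, 0]
    - [-0.7, 0, -9, 0]

```text
clock: 9.1
ee_pos: [0.6326, -0.2336, 0.1826]
tcp_rot: [[-1.0, 0.001, 0.003], [0.001, 1.0, -0.001], [-0.003, -0.001, -1.0]]
force: [0.7, -0.6, 0.6]
grip_width: -0.003
```

Request:
move_arm:
  series:
    - [3, 0, 0, 0]
    - [6, 0, 0, 0]
    - [9, 0, 0, 0]
    - [12, 0, 0, 0]
    - [15, 0, 0, 0]
    - [15, 0, 0, 0]
    - [15, 0, 0, 0]

```text
clock: 9.68
ee_pos: [0.4807, -0.2333, 0.18]
tcp_rot: [[-1.0, 0.002, 0.001], [0.002, 1.0, 0.0], [-0.001, 0.0, -1.0]]
force: [1.5, -0.2, 0.2]
grip_width: 0.002
```

```bash
python3 look.py 5; python3 - <<'E'
from h import *
a=snap('scene','s6'); crop(a,0,0,512,384,1.5,'s6')
E
```

```text
9.7333 [ 0.4823896  -0.23311994  0.18005146] [ 0.0484889  -0.35258756  0.4061147 ]
```

View pics/c5.png

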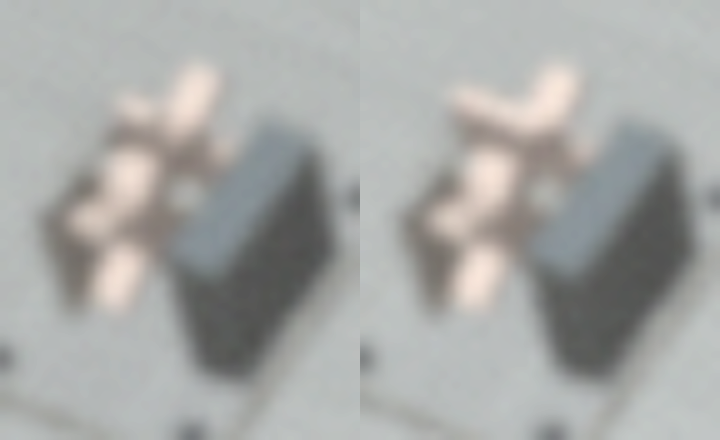

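View pics/s6.png

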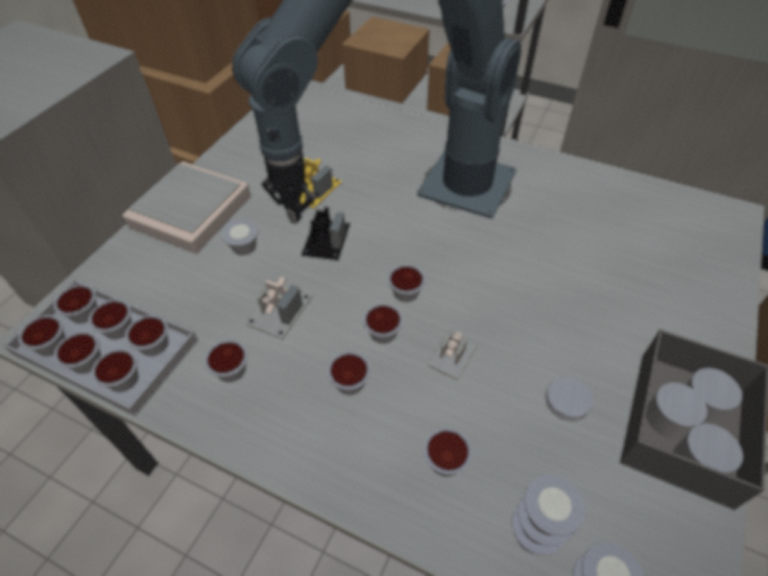

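The wide tooth now stands upright: its end is a thin strip from (455,95) to (540,112), and the projected home point is (497,111). The cups, lids and small counter look unmoved, and the gripper is clear.

```bash
python3 -c "
from plant import ctrl
print(ctrl.hand_in())"
```

```text
the job is handed in; nothing more can be done
None
```

The larger counter's wide tooth is now straight up at home, and I've handed the job in. It took three gentle forward flicks with the closed fingertips. The picture after the second flick showed the wheel resting one click short, with the wide tooth at the rear-upper position.

- **Wheel at home:** in the last picture the wide tooth's end is within about 6 px, in the tenfold crop, of where the home position should appear. I measured this from the scene camera only, because the arm hid part of the wheel from the top camera.
- **Everything else:** by eye, the cups, lids, small counter and look-alikes are where they were at the start. The gripper is clear of everything.
- **Force and time:** force readings at the ends of the moves stayed under about 2 N; I did not record force during the flicks. The clock read about 10 s of the 48 s allowed.
- **One disagreement:** measured from two views, the plate's bolt holes came out about 4 mm higher than the stated 8 mm plate height. I used the stated heights, and all three flicks advanced the wheel by one click each.

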